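Roll the red gel jar up the sloped rack to its end stop

ROBOT

A 6-joint arm with a two-finger parallel gripper is mounted at the origin on the work surface. World frame = base frame: x ahead of the robot, y to its left, z up, the work surface at z = 0. Lengths are in m, angles in rad, forces in N, time in s.
With the tool pointing down it reaches from about 0.35 to 0.975 m from the base axis. Payload 4.9 kg.
Tool frame: the origin (TCP) lies midway between the tips of the shut fingers; the grasp point (between the pads) lies ctrl.tcp_to_grasp behind it (ctrl.tcp_to_grasp is the distance from the TCP to the grasp point, in m); z points along the fingers, y is the direction in which the jaws open and shut (so a half turn about z gives the same grasp; the last joint's range is limited). The gripper opens to 85 mm and grips with 20 to 120 N. Pads are 22 mm wide; open, the fingers measure 114 mm over their backs; the gripper's body (76 mm by 85 mm) begins 54 mm behind the grasp point. The pads swing forward as they close: fully open they stand 13 mm farther back than shut.
Start: joints at [-1.329, 0.053, 1.613, -0, 1.476, -0.119], TCP at [0.221, -0.585, 0.231] pointing down, gripper open.
Joint ranges: [-3.01, 3.01], [-1.01, 2.22], [0.06, 2.58], [-1.02, 4.17], [0.09, 2.62], [-3.14, 3.14]. Speed limits (rad/s): [2.57, 2.57, 3.14, 3.14, 3.14, 3.14].

INTERFACE

Orientations are given as a rotation vector (axis times angle).
In Python, from station import ctrl, get_image, calibration, finish_job, models gives the robot as it stands.
- The arm moves only by the shell command python3 -m creep 'ROWS' [FORCE]. ROWS is JSON, a list of rows, each a list of 7 numbers: the opening, from 0 (shut) to 1 (fully open), then the shift along the tool's x, y, z in m, then the turn, a rotation vector about the tool's x, y, z in degrees. A call has 1 to 20 rows; each row shifts and turns the commanded pose from where the row before left it, along the tool's axes as they then stand; what a row does not reach is not made up. A row lasts 1/10 s, in which the tool goes at most 50 mm and 8.59 degrees, less where a joint would pass 70% of its speed; a pose out of reach is approached as far as the arm can. A call with a gripper value outside its range is refused whole. The fingers move at their own pace and stop on an object; FORCE is the grip in N (left out, the last holds). Time passes only in rows, so rows that do not move let the fingers close. It gives the time, the measured TCP pose, the force and the opening at its end, in the units of the state.
- ctrl.get_obs(): the state, without advancing time (a new reading comes with each control period).
- get_image(name): name is "side" or "top" or "wrist"; returns the picture (384x512x3 uint8, red, green, blue); there is no depth.
- calibration(name): a dict with "mtx" (3x3 intrinsics, pixels), "R" (3x3) and "t" (3): a world point X has camera coordinates R X + t. Camera axes: x right, y down, z forward; pixel columns grow to the right and rows downward; lengths in m; the calibration is good to about 2 mm. A picture is of the moment at which its call begins: read the wrist's pose just before it. calibration takes no time and is no camera call; for the wrist camera it gives the pose at the moment of the call.
- finish_job(): hands the job in, once; it reports no verdict.
Trained networks look in the newest picture that a camera, given by its name, has taken for a name from the list of things; names that differ only in an ending like _2 or _b are one class to them, and where a whole thing is asked for, a point or a joint stands for the part that bears it (a point fixed in the world has none). Each returns a list of dicts, best first, with "conf" (0 to 1); they miss things now and then, are a little off and sometimes report something else, mostly with a low value. They report only what shows in the picture. A call takes as long as a camera call. They do not tell look-alikes from the thing itself.
- models.search_frame(camera, name): "extent" ([left, top, right, bottom] in pixels, round what is visible of it).
The state is a dict: "t": time; "q": joint angles; "dq": joint speeds; "effort": joint torques, N m; "tool_pos": TCP position; "tool_rot": TCP orientation; "contact_force": force on the tool from outside, world axes, zero at the start; "wrist_torque": the same for the moment, N m; "opening": finger opening in m.
Only numpy, scipy, OpenCV 4.12 (cv2) and the standard library are available. Lean on these libraries where they do the work, as an engineer would, in place of code of your own. Each camera call takes 0.05 s, during which the arm holds its last target. There are 200 camera calls.

TASK

On the nail desk a two-lane sloped rack holds a red and a green gel jar, lying on their sides at the low end. With the outside of the fingers, steadily push the red jar so that it rolls up its own lane, over the small ridge and right up to the end stop, so that it stays there and does not roll back when you let go; do not lift it, bat it or flick it. Leave the green jar at its low end and the other things on the desk where they are, and finish clear of everything.

Things in the scene. Friction and masses are not known exactly. Their poses are not given: they have to be found in the camera images.
- red_jar: Red jar with white lid and dots, smooth plastic (friction about 0.25), 0.1 to 0.18 kg: a cylinder 56 mm in diameter, 40 mm long, lying across its lane so that it rolls along it. Origin at its centre, 28 mm off the lane floor; y along its axis (parallel to the deck's y), x and z turn as it rolls. In either lane; starts at the low end, leaning on the low bar (centre at deck x = -111 mm).
- green_jar: Green jar with a white lid, same size and kind, in the other lane at the low end. To be left alone.
- deck: Sloped white deck of the fixed rack. Origin mid-deck on the floor surface, 55 mm above the desk; x uphill along the lanes (0.14 rad above level), y across them, z off the deck. Lane floors at z = 0, x = -150 to 142 mm; two lanes centred on y = +45 and -45 mm, 44 mm wide inside, brass side walls 12 mm high, 4 mm thick. A jar let go below the ridge rolls back down.
- low_bar (a point): Floor point midway between the lanes (deck y = 0), at deck x = -140 mm: here a round brass bar 10 mm thick crosses each lane, its top 17 mm off the floor. Above the bar, behind the jar, it is open for a finger.
- ridge (a point): Floor point midway between the lanes, at deck x = 86.5 mm: here a dark rounded ridge, 2.5 mm high and 15 mm wide, crosses each lane. Rolling up the lane takes under 1 N, crossing the ridge up to about 6 N. Past it the jar settles against the ridge with its centre at deck x = 100 mm.
- end_stop (a point): Floor point midway between the lanes, at deck x = 132.5 mm: the face of each lane's end stop, a brass plate 34 mm high. A jar touching it has its centre at deck x = 104.5 mm.
- polish: Small upright amber polish bottle with a black cap, 32 mm in diameter, 75 mm tall, origin under its base, on the desk beside the rack. To be left alone.
- dish: Small white round dish, 70 mm in diameter, 30 mm high, origin under its base, on the desk beside the rack. To be left alone.
- buffer: Blue nail buffer block 90 x 28 x 26 mm lying on the desk beside the rack, origin under its centre, x along its length. To be left alone.
There are look-alikes about, which are no part of the job. Of the things like the red_jar, leave any that is orange; of the rest the smaller one is meant.

How it is judged:
By the outcome, as a careful person would: the job done as asked, in the order asked, and still so for the second after the job is handed in, with the robot touching nothing.
It also fails if it takes over 42 s, if anything falls off the work surface, if the arm or the gripper's body presses on something with over 40 N, if the wrist force passes 120 N, or if a joint passes its speed limit or range.

## Working session

There is one attempt and no reset: what is moved stays moved. The work goes in short steps, Python scripts to look and compute and a shell command to move; the robot and the scene stay as the last step left them, time stands still between calls to the robot, and variables do not carry over. Pictures are saved under pics/ and viewed, about 8 in all and at most 12, crops included, and the job is handed in when it is done.

```bash
mkdir -p pics
python3 - <<'E'
from station import *
import cv2
o=ctrl.get_obs();print(o['t'],o['tool_pos'],o['tool_rot'],ctrl.tcp_to_grasp)
for c in("top","side"):
    im=get_image(c);cv2.imwrite(f"pics/{c}0.png",im[:,:,::-1])
    k=calibration(c);print(c,k['mtx'].tolist(),k['R'].round(4).tolist(),k['t'].round(4).tolist())
    for n in("red_jar","green_jar","deck","polish","dish","buffer"):
        print(n,[(d['conf'],[round(float(v)) for v in d['extent']]) for d in models.search_frame(c,n)])
E
```

```text
0.0 [ 0.22048039 -0.58414449  0.23006357] [-3.08857824e+00 -5.63318180e-01  2.66143039e-04] 0.0187
top [[458.84355386595024, 0.0, 260.00753415199614], [0.0, 458.84355386595024, 184.09724002936144], [0.0, 0.0, 1.0]] [[-0.0276, -0.9996, 0.0045], [-0.9912, 0.0268, -0.1298], [0.1296, -0.008, -0.9915]] [-0.0641, 0.5883, 1.2056]
red_jar [(0.65, [348, 178, 377, 210]), (0.63, [300, 175, 318, 200]), (0.58, [367, 142, 386, 162])]
green_jar [(0.71, [285, 145, 310, 167])]
deck [(0.95, [200, 142, 326, 237])]
polish []
dish [(0.64, [244, 240, 270, 262])]
buffer [(0.91, [262, 109, 291, 134]), (0.41, [196, 139, 326, 238])]
side [[460.19561105262744, 0.0, 263.5580868595958], [0.0, 460.19561105262744, 187.65956524111914], [0.0, 0.0, 1.0]] [[-0.932, -0.3622, -0.0105], [-0.2267, 0.6055, -0.7629], [0.2827, -0.7087, -0.6464]] [0.4978, 0.245, 1.0338]
red_jar [(0.62, [267, 156, 288, 176]), (0.62, [264, 125, 282, 142]), (0.56, [286, 133, 313, 162])]
green_jar [(0.61, [239, 158, 253, 178])]
deck [(0.77, [220, 163, 295, 230])]
polish [(0.56, [202, 198, 212, 222]), (0.21, [222, 166, 297, 230])]
dish [(0.66, [305, 212, 333, 232])]
buffer [(0.79, [196, 171, 211, 195])]
```

View pics/top0.png

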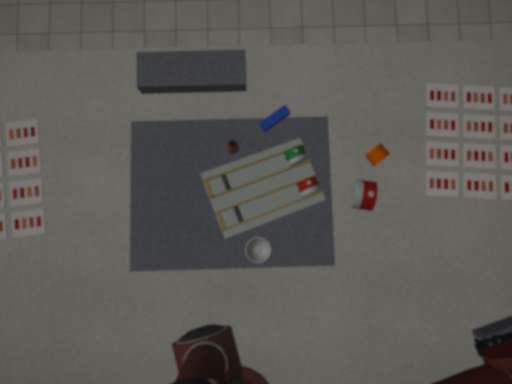

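View pics/side0.png

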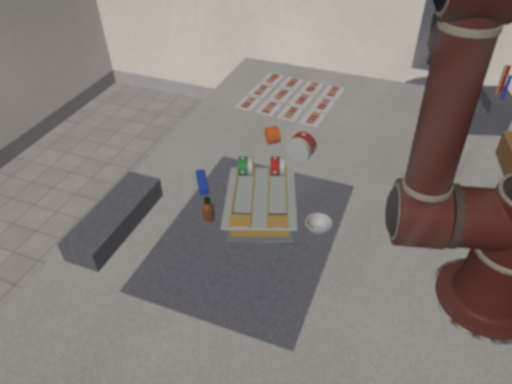

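The candidates for red_jar in the top view are the small red one in the rack at (308,185), a bigger red one on the desk at (365,195) and an orange one at (377,154). The small one lies in the rack's near lane and fits the description. I'll confirm that in an enlarged crop.

Run:
```python
import cv2
im=cv2.imread("pics/top0.png")[130:250,190:390]
cv2.imwrite("pics/crop0.png",cv2.resize(im,None,fx=4,fy=4,interpolation=cv2.INTER_CUBIC))
```

```text
(no output)
```

View pics/crop0.png

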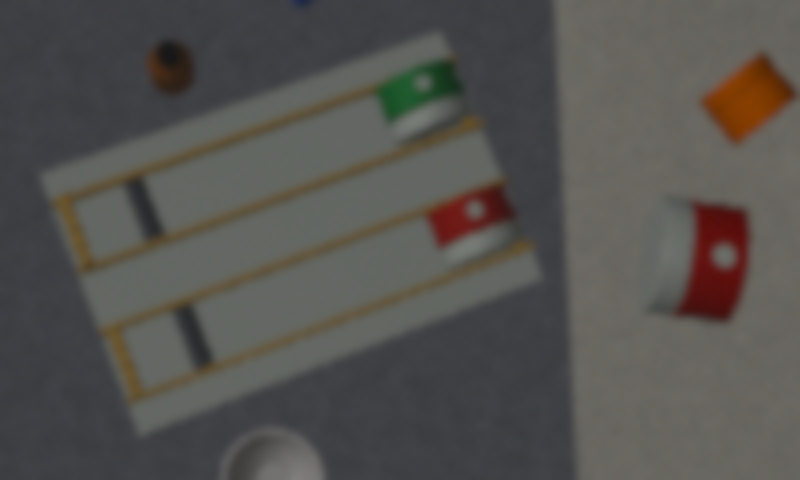

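```bash
cat > h.py <<'E'
import numpy as np
from station import *
from scipy.spatial.transform import Rotation as Ro
def deckT(p):
    R=(Ro.from_euler('z',p[2])*Ro.from_euler('y',-.14)).as_matrix()
    return R,np.array([p[0],p[1],.055])
def proj(k,X):
    c=np.atleast_2d(X)@k['R'].T+k['t'];u=c@k['mtx'].T;return u[:,:2]/u[:,2:]
E
python3 - <<'E'
from h import *
from scipy.optimize import least_squares
px=np.array([(133,180),(154,237),(184,305),(203,366),(40,173),(440,32),(540,278),(140,435),(480,122),(505,183)],float)
px=(px+.5)/4-.5+[190,130]
k=calibration("top")
def f(p,full=0):
    w=p[3];D=np.array([[.0865,-.067,.0025],[.0865,-.023,.0025],[.0865,.023,.0025],[.0865,.067,.0025],[.142,-w,0],[-.15,-w,0],[-.15,w,0],[.142,w,0],[-.15,-.021,.012],[-.15,.021,.012]])
    R,t=deckT(p);return (proj(k,D@R.T+t)-px).ravel()
s=least_squares(f,[.5,0,1.8,.09],loss='soft_l1')
print(s.x,f(s.x).reshape(-1,2).round(1))
R,t=deckT(s.x);np.save("deck.npy",s.x)
for n,d in dict(jar=[-.111,.045,.028],green=[-.111,-.045,.028],bar=[-.14,.045,.017],fin=[.1045,.045,.028]).items():
    X=R@d+t;print(n,X.round(4),proj(k,X).round(0),proj(calibration("side"),X).round(0))
print(R.round(3))
E
```

```text
[ 0.57679916 -0.08417236  1.91530814  0.09179044] [[-0.4 -0.3]
 [ 0.3  0.8]
 [-1.   0. ]
 [ 0.3  0.4]
 [-0.2  0. ]
 [ 0.  -0.1]
 [ 0.3  0.2]
 [-0.6 -0.2]
 [ 0.7 -0. ]
 [ 0.3 -1. ]]
jar [ 0.5729 -0.2065  0.0672] [[308. 186.]] [[277. 166.]]
green [ 0.6576 -0.1761  0.0672] [[295. 155.]] [[245. 166.]]
bar [ 0.5821 -0.2321  0.0523] [[317. 183.]] [[277. 164.]]
fin [ 0.5008 -0.0057  0.0973] [[232. 215.]] [[277. 210.]]
[[-0.334 -0.941  0.047]
 [ 0.932 -0.338 -0.131]
 [ 0.14   0.     0.99 ]]
```

```bash
cat >> h.py <<'E'
p=np.load("deck.npy");R,t=deckT(p)
def status(goal=None):
    o=ctrl.get_obs();T=Ro.from_rotvec(o['tool_rot'])
    print("t",round(o['t'],2),"deck pos mm",((o['tool_pos']-t)@R*1e3).round(1),"F deck",(o['contact_force']@R).round(2),"open",round(float(o['opening']),4),"q",np.round(o['q'],2))
    for s in(1,-1):
        G=np.stack([s*R[:,1],s*R[:,0],-R[:,2]],1)
        print(s,"turn deg (tool)",np.degrees((T.inv()*Ro.from_matrix(G)).as_rotvec()).round(2))
        if goal is not None:
            W=R@np.array(goal)+t;print("  shift in goal frame mm",((W-o['tool_pos'])@G*1e3).round(1),"in present frame",(T.inv().apply(W-o['tool_pos'])*1e3).round(1))
E
python3 -c "
from h import *
status([-.17,.045,.12])"
```

```text
t 0.7 deck pos mm [-322.8  504.3  223.5] F deck [-0.01 -0.72 -0.17] open 0.0857 q [-1.33  0.05  1.61 -0.    1.48 -0.12]
1 turn deg (tool) [-1.0000e-01  1.2520e+01 -1.7863e+02]
  shift in goal frame mm [-459.3  152.8  103.5] in present frame [ 461.9 -158.3   81.2]
-1 turn deg (tool) [8.02 0.07 0.93]
  shift in goal frame mm [ 459.3 -152.8  103.5] in present frame [ 461.9 -158.3   81.2]
```

```bash
python3 -m creep '[[0,0,0,0,4,0,0.5],[0,0,0,0,4,0,0.4],[0,0.0255,-0.0085,0,0,0,0],[0,0.0255,-0.0085,0,0,0,0],[0,0.0255,-0.0085,0,0,0,0],[0,0.0255,-0.0085,0,0,0,0],[0,0.0255,-0.0085,0,0,0,0],[0,0.0255,-0.0085,0,0,0,0],[0,0.0255,-0.0085,0,0,0,0],[0,0.0255,-0.0085,0,0,0,0],[0,0.0255,-0.0085,0,0,0,0],[0,0.0255,-0.0085,0,0,0,0],[0,0.0255,-0.0085,0,0,0,0],[0,0.0255,-0.0085,0,0,0,0],[0,0.0255,-0.0085,0,0,0,0],[0,0.0255,-0.0085,0,0,0,0],[0,0.0255,-0.0085,0,0,0,0],[0,0.0255,-0.0085,0,0,0,0],[0,0.0255,-0.0085,0,0,0,0],[0,0,0,0,0,0,0]]'
python3 - <<'E'
from h import *
import cv2
status([-.17,.045,.12])
k=calibration("wrist");im=get_image("wrist")[:,:,::-1].copy()
J=[[-.111,.045,.028],[-.14,.067,.017],[-.14,.023,.017],[.0865,.067,.0025],[.0865,.023,.0025]]
for q in proj(k,np.array(J)@R.T+t): 
    print(q.round());cv2.circle(im,tuple(int(v) for v in q.round().clip(-99,999)),3,(255,0,255),1)
cv2.imwrite("pics/w1.png",im)
E
```

```text
t: 2.7
tool_pos: [0.5821, -0.3014, 0.2511]
tool_rot: [-2.958, -0.521, 0.036]
contact_force: [-0.1, -1.1, -0.2]
opening: -0.0003
t 2.7 deck pos mm [-176.9   68.4  222.9] F deck [-0.99  0.42 -0.1 ] open -0.0003 q [-0.62  0.18  1.45  0.08  1.63  0.6 ]
1 turn deg (tool) [-5.0000e-02  2.0000e-02 -1.7977e+02]
  shift in goal frame mm [-23.4   6.9 102.9] in present frame [ 23.5  -6.8 102.9]
-1 turn deg (tool) [0.02 0.03 0.23]
  shift in goal frame mm [ 23.4  -6.9 102.9] in present frame [ 23.5  -6.8 102.9]
[186. 141.]
[217. 161.]
[215. 118.]
[  8. 157.]
[ -1. 116.]
```

View pics/w1.png

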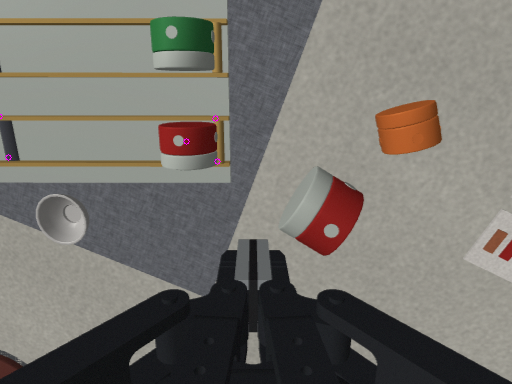

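The wrist view shows the red jar at (189,145), its bar at (220,141) and the green jar at (183,43). My projections came out within about 4 px (4 mm). The big red jar at (322,210) and the orange one at (408,127) are clear of the approach. Next I go down behind the jar.

```bash
python3 -m creep '[[0,0.0115,-0.001,0.008,0,0,0.2],[0,0.011,-0.001,0.012,0,0,0],[0,0,0,0.02,0,0,0],[0,0,0,0.02,0,0,0],[0,0,0,0.02,0,0,0],[0,0,0,0.02,0,0,0],[0,0,0,0.02,0,0,0],[0,0,0,0.02,0,0,0],[0,0,0,0.02,0,0,0],[0,0,0,0.012,0,0,0],[0,0,0,0.01,0,0,0],[0,0,0,0.008,0,0,0],[0,0,0,0.005,0,0,0],[0,0,0,0,0,0,0],[0,0,0,0,0,0,0]]'
python3 - <<'E'
from h import *
import cv2
status([-.165,.046,.022])
im=get_image("wrist")[:,:,::-1]
cv2.imwrite("pics/w2.png",im)
E
```

```text
t: 4.25
tool_pos: [0.5917, -0.2688, 0.0588]
tool_rot: [-2.961, -0.511, 0.037]
contact_force: [-0.6, 0.2, -0.1]
opening: 0.0
t 4.25 deck pos mm [-176.6   48.3   28.7] F deck [ 0.41  0.5  -0.19] open 0.0 q [-0.58  0.33  1.61  0.09  1.32  0.63]
1 turn deg (tool) [ 4.0000e-02 -1.1000e-01  1.7983e+02]
  shift in goal frame mm [-2.3 11.6  6.7] in present frame [  2.3 -11.6   6.7]
-1 turn deg (tool) [ 0.07  0.02 -0.17]
  shift in goal frame mm [  2.3 -11.6   6.7] in present frame [  2.3 -11.6   6.7]
```

View pics/w2.png

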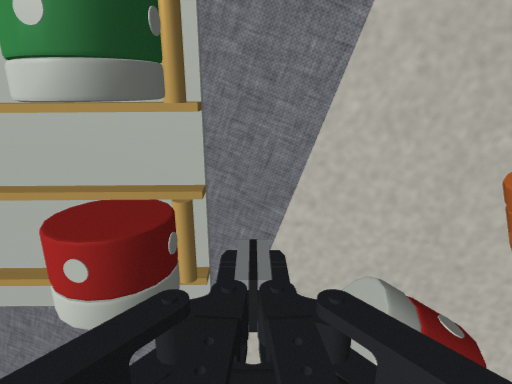

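Run:
```python
from h import *
o=ctrl.get_obs();k=calibration("wrist")
print("tcp",proj(k,o['tool_pos']).round(1))
for d in([-.15,.021,.012],[-.15,.069,.012],[-.14,.023,.012],[-.14,.067,.012]): print(d,proj(k,R@d+t).round(1))
```

```text
tcp [[251.4 256.5]]
[-0.15, 0.021, 0.012] [[196.5 189.9]]
[-0.15, 0.069, 0.012] [[201.2 276.8]]
[-0.14, 0.023, 0.012] [[176.3 193.8]]
[-0.14, 0.067, 0.012] [[182.  273.5]]
```

```bash
python3 -m creep '[[0,0.0025,-0.004,0.006,0,0,0],[0,0,-0.008,0,0,0,0],[0,0,-0.005,0,0,0,0],[0,0,-0.004,0,0,0,0],[0,0,-0.004,0,0,0,0],[0,0,-0.004,0,0,0,0],[0,0,-0.004,0,0,0,0],[0,0,-0.004,0,0,0,0],[0,0,-0.004,0,0,0,0],[0,0,-0.004,0,0,0,0],[0,0,0,0,0,0,0]]'
python3 - <<'E'
from h import *
import cv2
status()
im=get_image("wrist")[:,:,::-1]
s=get_image("side")[120:240,200:360,::-1]
s=cv2.resize(s,(512,384),interpolation=cv2.INTER_CUBIC)
cv2.imwrite("pics/w3.png",cv2.resize(np.hstack([im,s]),(800,300)))
E
```

```text
t: 5.4
tool_pos: [0.5783, -0.2243, 0.0584]
tool_rot: [-2.96, -0.511, 0.038]
contact_force: [0.1, 0.5, -0.3]
opening: -0.0005
t 5.4 deck pos mm [-130.6   45.9   21.9] F deck [ 0.38 -0.31 -0.35] open -0.0005 q [-0.53  0.26  1.69  0.09  1.3   0.67]
1 turn deg (tool) [1.1000e-01 0.0000e+00 1.7985e+02]
-1 turn deg (tool) [-0.    0.07 -0.15]
```

View pics/w3.png

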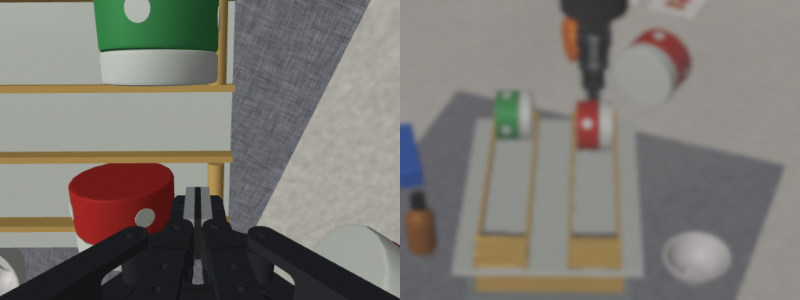

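The jar has left the bar: the gap shows in the wrist view between (172,215) and (209,190). It is rolling against the finger back. I continue steadily and lower slightly once past the bar.

```bash
python3 -m creep '[[0,0,-0.004,0,0,0,0],[0,0,-0.005,0,0,0,0],[0,0,-0.006,0,0,0,0],[0,0,-0.007,0,0,0,0],[0,0,-0.007,0.001,0,0,0],[0,0,-0.007,0.001,0,0,0],[0,0,-0.007,0.001,0,0,0],[0,0,-0.007,0.001,0,0,0],[0,0,-0.007,0,0,0,0],[0,0,-0.007,0,0,0,0],[0,0,-0.007,0,0,0,0],[0,0,-0.007,0,0,0,0],[0,0,-0.007,0,0,0,0],[0,0,-0.007,0,0,0,0],[0,0,-0.007,0,0,0,0],[0,0,-0.007,0,0,0,0],[0,0,-0.007,0,0,0,0],[0,0,-0.007,0,0,0,0],[0,0,-0.006,0,0,0,0],[0,0,-0.005,0,0,0,0]]'; python3 -c "
from h import *
status()"
```

```text
t: 7.5
tool_pos: [0.5346, -0.1016, 0.0728]
tool_rot: [-2.96, -0.511, 0.038]
contact_force: [0.1, -1.7, 0.2]
opening: 0.0001
t 7.5 deck pos mm [ 0.3 45.6 17.9] F deck [-1.6   0.47  0.38] open 0.0001 q [-0.38  0.07  1.88  0.11  1.29  0.82]
1 turn deg (tool) [ 1.0000e-01 -4.0000e-02  1.7984e+02]
-1 turn deg (tool) [ 0.02  0.07 -0.16]
```

```bash
python3 -m creep '[[0,0,-0.004,0,0,0,0],[0,0,-0.004,0,0,0,0],[0,0,-0.004,0,0,0,0],[0,0,-0.004,0,0,0,0],[0,0,-0.004,0,0,0,0],[0,0,-0.003,0,0,0,0],[0,0,-0.003,0,0,0,0],[0,0,-0.003,0,0,0,0],[0,0,-0.003,0,0,0,0],[0,0,-0.003,0,0,0,0],[0,0,-0.003,0,0,0,0],[0,0,-0.003,0,0,0,0],[0,0,-0.002,0,0,0,0],[0,0,-0.002,0,0,0,0],[0,0,0,0,0,0,0]]'
python3 - <<'E'
from h import *
import cv2
status()
im=get_image("wrist")[:,:,::-1]
s=get_image("side")[140:260,200:360,::-1]
s=cv2.resize(s,(512,384),interpolation=cv2.INTER_CUBIC)
cv2.imwrite("pics/w4.png",cv2.resize(np.hstack([im,s]),(800,300)))
E
```

```text
t: 9.0
tool_pos: [0.5197, -0.0598, 0.0789]
tool_rot: [-2.96, -0.511, 0.038]
contact_force: [0.2, -0.2, 0.1]
opening: 0.0001
t 9.0 deck pos mm [45.1 45.5 17.7] F deck [-0.24 -0.17  0.13] open 0.0001 q [-0.32  0.01  1.93  0.11  1.29  0.88]
1 turn deg (tool) [1.2000e-01 1.0000e-02 1.7984e+02]
-1 turn deg (tool) [-0.    0.08 -0.16]
```

View pics/w4.png

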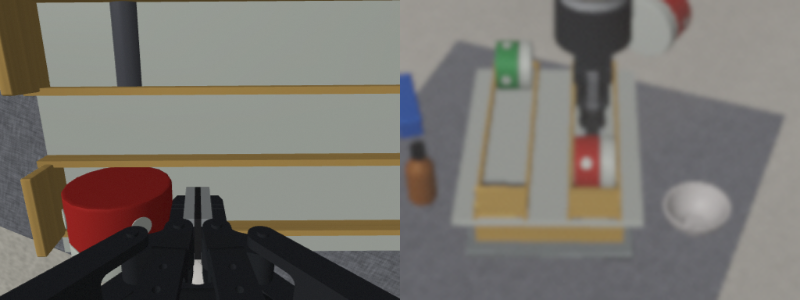

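The jar's left edge at (63,215) is close to the end stop at (50,210), and the force is nearly zero. I creep on until the stop is felt.

```bash
python3 -m creep '[[0,0,-0.0015,0,0,0,0],[0,0,-0.0015,0,0,0,0],[0,0,-0.0015,0,0,0,0],[0,0,-0.0015,0,0,0,0]]'; python3 -m creep '[[0,0,-0.0015,0,0,0,0],[0,0,-0.0015,0,0,0,0]]'
```

```text
t: 9.5
tool_pos: [0.5178, -0.0544, 0.0798]
tool_rot: [-2.96, -0.51, 0.038]
contact_force: [-0.9, 0.9, -0.9]
opening: 0.0002
t: 9.7
tool_pos: [0.5169, -0.0516, 0.0802]
tool_rot: [-2.96, -0.511, 0.038]
contact_force: [0.2, 0.5, -0.3]
opening: -0.0001
```

```bash
python3 -m creep '[[0,0,-0.0015,0,0,0,0],[0,0,-0.0015,0,0,0,0]]'; python3 -m creep '[[0,0,-0.0015,0,0,0,0],[0,0,-0.001,0,0,0,0]]';python3 -m creep '[[0,0,-0.001,0,0,0,0],[0,0,-0.001,0,0,0,0]]'; python3 -c "
from h import *
status()"
```

```text
t: 9.9
tool_pos: [0.5159, -0.0488, 0.0807]
tool_rot: [-2.96, -0.511, 0.038]
contact_force: [0.3, 1.0, 0.2]
opening: 0.0002
t: 10.1
tool_pos: [0.5151, -0.0466, 0.081]
tool_rot: [-2.96, -0.511, 0.038]
contact_force: [0.1, -0.6, 0.0]
opening: -0.0
t: 10.3
tool_pos: [0.5145, -0.0448, 0.0813]
tool_rot: [-2.961, -0.511, 0.038]
contact_force: [0.8, -1.6, -0.7]
opening: 0.0
t 10.3 deck pos mm [61.2 45.3 18. ] F deck [-1.86 -0.21 -0.41] open 0.0 q [-0.29 -0.02  1.95  0.12  1.29  0.9 ]
1 turn deg (tool) [ 9.0000e-02 -6.0000e-02  1.7983e+02]
-1 turn deg (tool) [ 0.04  0.06 -0.17]
```

```bash
python3 -m creep '[[0,0,-0.001,0,0,0,0],[0,0,-0.001,0,0,0,0]]'; python3 -m creep '[[0,0,-0.001,0,0,0,0],[0,0,-0.001,0,0,0,0]]'
python3 - <<'E'
from h import *
import cv2
status()
im=get_image("wrist")[150:,:320,::-1]
cv2.imwrite("pics/w5.png",cv2.resize(im,None,fx=2,fy=2))
E
```

```text
t: 10.5
tool_pos: [0.5146, -0.0445, 0.0818]
tool_rot: [-2.965, -0.512, 0.036]
contact_force: [2.2, -8.7, -1.9]
opening: 0.0
t: 10.7
tool_pos: [0.5146, -0.0444, 0.0824]
tool_rot: [-2.969, -0.512, 0.034]
contact_force: [4.1, -14.3, -1.9]
opening: 0.0
t 10.7 deck pos mm [61.7 45.1 19. ] F deck [-15.     0.98   0.15] open 0.0 q [-0.29 -0.02  1.95  0.11  1.29  0.91]
1 turn deg (tool) [ -0.    -0.85 179.83]
-1 turn deg (tool) [ 0.54 -0.   -0.16]
```

View pics/w5.png

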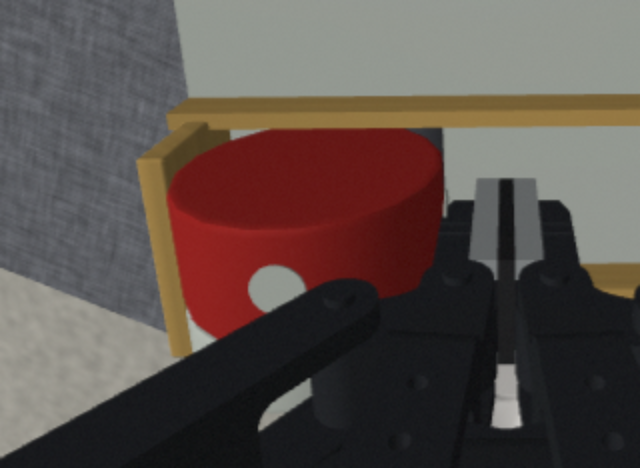

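It presses with 15 N and no further advance. The jar's left edge meets the stop at (175,250), and the ridge shows behind it at (435,145). Now I back off gently, then go up.

```bash
python3 -m creep '[[0,0,0.001,0,0,0,0],[0,0,0.001,0,0,0,0],[0,0,0.001,0,0,0,0],[0,0,0.001,0,0,0,0],[0,0,0.001,0,0,0,0],[0,0,0.002,0,0,0,0],[0,0,0.003,0,0,0,0],[0,0,0.005,0,0,0,0],[0,0,0.01,0,0,0,0],[0,0,0.015,0,0,0,0],[0,0,0.015,0,0,0,0],[0,0,0,-0.015,0,0,0],[0,0,0,-0.025,0,0,0],[0,0,0,-0.03,0,0,0],[0,0,0,-0.03,0,0,0],[0,0,0,-0.03,0,0,0],[0,0,0,-0.02,0,0,0],[0,0,0,0,0,0,0],[0,0,0,0,0,0,0]]'
python3 - <<'E'
from h import *
import cv2
status()
im=get_image("wrist")[:,:,::-1].copy()
k=calibration("wrist")
for x in(.07,.1,.1045): print(x,proj(k,R@[x,.045,.028]+t).round())
s=get_image("top")[130:250,190:350,::-1]
s=cv2.resize(s,(512,384),interpolation=cv2.INTER_CUBIC)
cv2.imwrite("pics/w6.png",cv2.resize(np.hstack([im,s]),(800,300)))
E
```

```text
t: 12.65
tool_pos: [0.5386, -0.1121, 0.2231]
tool_rot: [-2.961, -0.51, 0.037]
contact_force: [-0.5, -0.6, -0.9]
opening: -0.0002
t 12.65 deck pos mm [ 10.2  45.4 168.3] F deck [-0.5   0.68 -0.87] open -0.0002 q [-0.39 -0.07  1.75  0.1   1.55  0.83]
1 turn deg (tool) [ 4.0000e-02 -7.0000e-02  1.7982e+02]
-1 turn deg (tool) [ 0.05  0.03 -0.18]
0.07 [[182. 178.]]
0.1 [[147. 178.]]
0.1045 [[142. 178.]]
```

View pics/w6.png

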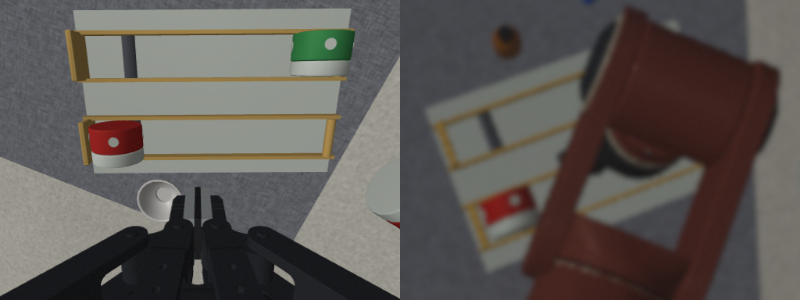

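The wrist view shows the red jar resting beyond the ridge by the stop at (117,142). The green jar is at its low end at (322,52), the dish is in place, and the tool is about 110 mm above everything.

```bash
python3 -m creep '[[0,0,0,-0.01,0,0,0],[0,0,0,0,0,0,0],[0,0,0,0,0,0,0],[0,0,0,0,0,0,0]]'
python3 - <<'E'
from h import *
get_image("wrist");print([d['extent'] for d in models.search_frame("wrist","red_jar")])
k=calibration("wrist");print(proj(k,R@[.1,.045,.028]+t).round())
finish_job()
E
```

```text
t: 13.15
tool_pos: [0.5389, -0.1132, 0.2323]
tool_rot: [-2.96, -0.511, 0.039]
contact_force: [1.3, 0.5, -0.2]
opening: -0.0002
[[114.9, 148.0, 188.7, 212.4], [467.4, 196.0, 512.0, 287.5], [91.5, 10.4, 448.7, 217.9]]
[[150. 176.]]
the job is handed in; nothing more can be done
```

I rolled the small red jar up its own lane with the back of the shut fingers. It went over the ridge and up to the end stop, where the fingers met firm resistance (15 N) and stopped moving. I then backed off slowly, rose clear and handed the job in at about 13 s of the 42 s.

**Red jar:** about 2 s after release it was still past the ridge, in the same place in both looks. It was detected at about (152,180) in the wrist picture, against (150,176) predicted for its rest position at deck x = 100 mm.

**Other things:** the green jar was still at its low end and the dish was where it had been. The arm hid part of the rack in the last top view. I did not check the polish bottle, the buffer or the large red and orange look-alikes again in detail, but nothing suggested the arm touched them.

**Robot:** the tool ended more than 110 mm above everything, with the force reading within its noise of about 1 N.

**Disagreement:** my deck position from the top camera differed by about 3–4 mm along the lane from what the wrist camera showed. I allowed for this and used the force reading to find the stop.

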